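Pin the shaving kit's lid shut

ROBOT

A 6-joint arm with a two-finger parallel gripper is mounted at the origin on the work surface. World frame = base frame: x ahead of the robot, y to its left, z up, the work surface at z = 0. Lengths are in m, angles in rad, forces in N, time in s.
With the tool pointing down it reaches from about 0.25 to 0.775 m from the base axis. Payload 4 kg.
Tool frame: the origin (TCP) lies at the very end of the fingers, on their centre line; the grasp point (between the pads) lies 19 mm behind it; y points along the fingers, x is the direction in which the jaws open and shut, and the axes are right-handed (so a half turn about y gives the same grasp; the last joint's range is limited). The gripper opens to 94 mm and grips with 3 to 60 N. Pads are 16 mm wide; open, the fingers measure 119 mm over their backs; the gripper's body (75 mm by 177 mm) begins 78 mm behind the grasp point.
Start: joints at [-1.413, 0.087, 1.371, -0, 1.684, -0.103], TCP at [0.142, -0.531, 0.206] pointing down, gripper open.
Joint ranges: [-3.1, 3.1], [-0.76, 2.03], [0.27, 2.55], [-1.08, 4.22], [0.17, 2.65], [-2.57, 2.57]. Speed limits (rad/s): [2.79, 2.79, 3.14, 3.14, 3.14, 3.14].

INTERFACE

Orientations are given as [roll, pitch, yaw] about the fixed x, y, z axes, in that order (R = Rz(yaw) Ry(pitch) Rx(roll)).
In Python, from bench import robot, snapshot, workorder gives the robot as it stands.
- The arm moves only by the tool play_rows, never from a script. Its argument "steps" is a list of rows, each an object of numbers: "x", "y", "z": the shift along the world's x, y, z in m; "rx", "ry", "rz": the turn, a rotation vector about the world's x, y, z in rad; "hand": the finger opening in m, from 0 to 0.094. A call has 1 to 8 rows; each row shifts and turns the commanded pose from where the row before left it; what a row does not reach is not made up. A row lasts 1/8 s, in which the tool goes at most 62.5 mm and 10.7 degrees, less where a joint would pass 70% of its speed; a pose out of reach is approached as far as the arm can. A call is refused whole if a number of a shift passes 0.0625 or a number of a turn 0.188, either way. A call with a gripper value outside its range is refused whole. The fingers move at their own pace and stop on an object; the grip force is fixed at half the most. Time passes only in rows, so rows that do not move let the fingers close. It gives the time, the measured TCP pose, the force and the opening at its end, in the units of the state.
- robot.get_obs(): the state, without advancing time (a new reading comes with each control period).
- snapshot(name): name is "scene" or "top"; returns a dict with "color" (480x640x3 uint8, red, green, blue), "range_z" (480x640 float32, m along the optical axis (not along the pixel's ray), 0 where there is no reading), "fov_y" (degrees; the focal length in pixels is half the picture's height over the tangent of half this angle, whatever the lens; pixels are square), "cx", "cy" (the principal point, pixels), "T" (4x4, takes a point from camera to world coordinates). Camera axes: x right, y down, z forward; pixel columns grow to the right and rows downward; lengths in m; the calibration is good to about 2 mm. A picture is of the moment at which its call begins.
- workorder.close_job(): hands the job in, once; it reports no verdict.
The state is a dict: "time": time; "joint_positions": joint angles; "qvel": joint speeds; "joint_torque": joint torques, N m; "tool_pos": TCP position; "ee_rot": TCP orientation; "wrist_force": force on the tool from outside, world axes, zero at the start; "wrist_torque": the same for the moment, N m; "width": finger opening in m.
Only numpy, scipy, OpenCV 4.12 (cv2) and the standard library are available. Lean on these libraries where they do the work, as an engineer would, in place of code of your own. Each camera call takes 0.05 s, during which the arm holds its last target.

TASK

The grey shaving kit stands on its end on the ledge with its lid ajar. Swing the lid shut so that its knuckle comes over the case's knuckle, then take the longer of the two steel pins from the white stand and drop it point down through both knuckles until its flange is seated in the upper one. Leave the pin there and the lid shut.

Things in the scene. Friction and masses are not known exactly. Their poses are not given: they have to be found in the camera images.
- lid (a joint): Angle (rad) of the shaving kit's lid about its upright hinge: 0 shut against its stop, grows outward; starts 0.35 to 0.7, stays where left (1 to 2 N near its free edge, along its arc, moves it). The kit is a fixed grey hard case on its end, 140 mm long, 50 deep, 120 high. The lid is a shell 140 mm long, 120 high, 20 thick, hinged at the end nearer the robot, its knuckle at the far end.
- case_knuckle (a point): Centre of the mouth of the case's (lower) knuckle, 56 mm above the ledge: upright open tube 34 mm tall, bore 18, top 14 mm flared to 32 inside. Fixed. Axes: z up, x along the case from hinge end to knuckle end, y from lid side to case back (pushing +y shuts the lid). From here the hinge axis is at x -162, y -7 mm; outer face of the shut lid at y -29, x -162 to -22 mm.
- lid_knuckle (a point): Centre of the mouth of the lid's (upper) knuckle, 118 mm above the ledge: upright open tube 46 mm tall, bore 18 mm, its top 14 mm flared to 32 mm inside, 38 mm outside. It moves with the lid, 162 mm from the hinge axis, and is right above the case's knuckle when the lid is shut. z up, x turns with the lid.
- long_pin_grip (a point): Centre of the round grip (16 mm thick, 50 tall) of the long steel pin, 136 mm long, upright, z from point to grip. This point is 116 mm above the tip and starts 124 mm above the ledge. Shank 12 mm, last 14 mm tapered to 5; a 26 mm flange, conical below, 82 to 86 mm above the tip. Seated, the flange rests in the flare and this point is about 28 mm above the lid knuckle's mouth.
- stand: Fixed white ceramic block 55 x 140 mm, 48 high, origin centre of its underside, y along its length (within 0.4 rad of the robot's y). Two wells 40 mm deep, 13.5 wide, at y = +45 and -45 mm. The long pin stands loosely in one; in the other a short pin of the same shape, 106 mm long, top 114 mm above the ledge, too short for the job.

How it is judged:
On the way, in this order (a step that is already met when the one before it is completed fails the run):
1. the lid is pushed shut (within 0.06 rad) (value of joint lid below 0.06 rad), for 0.2 s.
2. the long pin is down through both knuckles, its flange within 10 mm of seated, with the lid shut (value of joint lid below 0.06 rad and horizontal distance between long_pin_grip and lid_knuckle below 0.015 m and horizontal distance between long_pin_grip and case_knuckle below 0.015 m and z of long_pin_grip in the frame of lid_knuckle below 0.038 m), for 0.2 s.
At the end, for the whole second after the job is handed in: The lid is shut within 0.06 rad; the long pin stands point down through both knuckles, its grip within 15 mm (level) of both knuckles' axes, tilted less than 0.18 rad, its flange within 10 mm of fully seated (grip centre 15 to 38 mm above the lid knuckle's mouth), released and at rest (all of step 2 and z of long_pin_grip in the frame of lid_knuckle above 0.015 m and angle between long_pin_grip's own z axis and vertical below 0.18 rad and linear speed of long_pin below 0.02 m/s); the robot touches nothing.
It also fails if it takes over 61 s, if anything falls off the work surface, if the arm or the gripper's body presses on something with over 40 N, if the wrist force passes 120 N, or if a joint passes its speed limit or range.

## Working session

There is one attempt and no reset: what is moved stays moved. The work goes in short steps, Python scripts to look and compute and a tool call to move; the robot and the scene stay as the last step left them, time stands still between calls to the robot, and variables do not carry over. Pictures are saved under pics/ and viewed, and the job is handed in when it is done.

Besides the shell and the picture viewer there is one more tool, called after "Call:" as name([rows], argument=value, ...), one row to a line, values as JSON. play_rows: Moves the arm, as the interface text tells. Its arguments: {"type":"object","properties":{"steps":{"type":"array"}},"required":["steps"]}

```bash
ls; mkdir -p pics; cat > h.py <<'E'
import numpy as np,cv2
from bench import robot,snapshot,workorder
def cam(n):
    s=snapshot(n); f=240/np.tan(np.radians(s['fov_y']/2)); return s,f
def cloud(s,f):
    z=s['range_z'];v,u=np.mgrid[0:480,0:640]
    P=np.stack([(u-s['cx'])/f*z,(v-s['cy'])/f*z,z],-1)@s['T'][:3,:3].T+s['T'][:3,3]
    P[z<=0]=np.nan
    return P
def save(name,s):cv2.imwrite('pics/'+name+'.png',s['color'][...,::-1])
E
python3 - <<'E'
from h import *
o=robot.get_obs()
for k,v in o.items(): print(k,np.round(v,3))
for n in('scene','top'):
    s,f=cam(n);save(n+'0',s);print(n,f,s['cx'],s['cy'],np.round(s['T'],3).tolist())
    np.savez('/tmp/%s0.npz'%n,P=cloud(s,f),c=s['color'],T=s['T'],f=f,cx=s['cx'],cy=s['cy'])
E
```

```text
pics
time 0.0
joint_positions [-1.413  0.088  1.372 -0.     1.684 -0.103]
qvel [ 0.001 -0.001 -0.001 -0.002 -0.001  0.001]
joint_torque [ 0.0000e+00 -3.4018e+01 -3.0243e+01  7.2000e-02  3.3000e-02 -0.0000e+00]
tool_pos [ 0.142 -0.531  0.204]
ee_rot [-1.571  0.002 -1.31 ]
wrist_force [1.057 0.38  0.776]
wrist_torque [-0.006 -0.005  0.039]
width 0.094
scene 474.41395235860443 318.4007550616428 236.83374247528243 [[-0.766, 0.4, -0.503, 0.9], [0.643, 0.486, -0.592, 0.395], [0.008, -0.777, -0.63, 0.507], [0.0, 0.0, 0.0, 1.0]]
top 607.3541393635599 321.5962301339991 243.92818264477683 [[0.006, -0.999, 0.041, 0.494], [-1.0, -0.005, 0.028, -0.024], [-0.028, -0.041, -0.999, 1.144], [0.0, 0.0, 0.0, 1.0]]
```

View pics/scene0.png

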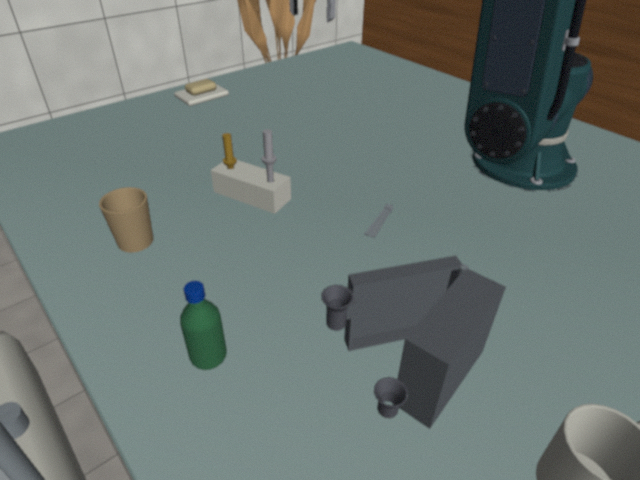

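View pics/top0.png

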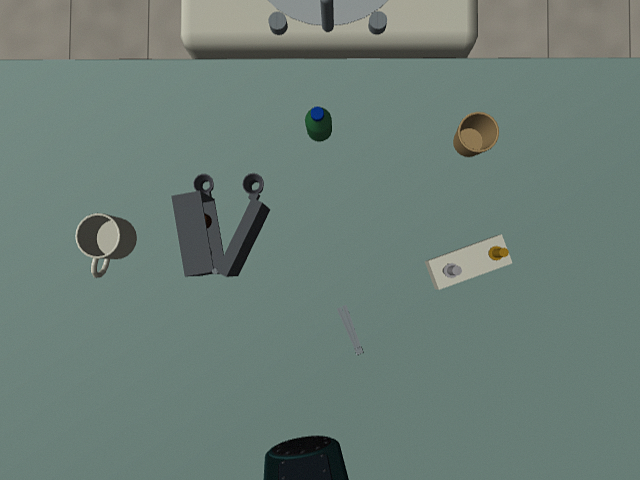

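The scene view shows the ajar kit at about (420,340), with the lid knuckle at (337,295) and the case knuckle at (390,390). The stand is at (250,185), with a grey pin at (268,155) and a gold pin at (229,150). In the top view the knuckles are at (254,184) and (204,184), and the pins at (452,270) and (499,253).

```bash
python3 - <<'E'
from h import *
D={n:np.load('/tmp/%s0.npz'%n) for n in('scene','top')}
P=D['top']['P'];
def reg(n,u0,u1,v0,v1,z0,z1,bins=None):
    Q=D[n]['P'][v0:v1,u0:u1].reshape(-1,3);Q=Q[(Q[:,2]>z0)&(Q[:,2]<z1)];return Q
for n,bx in(('top',dict(grey=(435,475,255,285),gold=(485,515,240,265))),('scene',dict(grey=(255,280,125,190),gold=(218,240,128,172)))):
    for k,b in bx.items():
        Q=reg(n,*b,0.055,.2);print(n,k,len(Q),'zmax',np.sort(Q[:,2])[-5:].round(4))
        for lo in np.arange(.05,.16,.01):
            q=Q[(Q[:,2]>lo)&(Q[:,2]<lo+.01)]
            if len(q)>3:print('  z%.2f'%lo,len(q),q.mean(0).round(4),np.ptp(q[:,:2],axis=0).round(4))
# table
print('table z',np.nanmedian(P[300:340,180:260,2]))
# stand top
Q=reg('top',415,525,225,300,.035,.055);(r:=cv2.minAreaRect((Q[:,:2]*1000).astype(np.float32)));print('stand',r,np.median(Q[:,2]))
# knuckles
for nm,(u,v),zz in(('case',(204,184),.056),('lid',(254,184),.118)):
    Q=reg('top',u-14,u+14,v-14,v+14,zz-.006,zz+.006);print(nm,len(Q),cv2.minEnclosingCircle((Q[:,:2]*1000).astype(np.float32)),np.sort(Q[:,2])[-5:])
Q=reg('top',165,225,185,280,.11,.13);print('case top+lid?',cv2.minAreaRect((Q[:,:2]*1000).astype(np.float32)),np.median(Q[:,2]))
for n in D:
  im=D[n]['c'][...,::-1];b=(150,150,300,300) if n=='top' else (300,240,520,440)
  c=im[b[1]:b[3],b[0]:b[2]];cv2.imwrite('pics/crop_%s.png'%n,cv2.resize(c,None,fx=600/c.shape[0] if n=='top' else 3,fy=600/c.shape[0] if n=='top' else 3,interpolation=cv2.INTER_CUBIC))
E
```

```text
top grey 204 zmax [0.1461 0.1462 0.1465 0.1472 0.1476]
  z0.09 81 [ 0.4929 -0.2126  0.0938] [0.0241 0.0204]
  z0.10 11 [ 0.4931 -0.2105  0.1045] [0.0136 0.0049]
  z0.11 11 [ 0.4921 -0.2115  0.1157] [0.0152 0.0086]
  z0.12 10 [ 0.4942 -0.2106  0.1264] [0.0133 0.0049]
  z0.13 16 [ 0.4929 -0.2132  0.1366] [0.0149 0.0111]
  z0.14 71 [ 0.4933 -0.2166  0.1439] [0.0147 0.0153]
top gold 214 zmax [0.1168 0.1175 0.1178 0.118  0.1185]
  z0.05 5 [ 0.5228 -0.2985  0.0594] [0.0213 0.0125]
  z0.06 83 [ 0.5237 -0.297   0.0639] [0.0232 0.0216]
  z0.07 12 [ 0.5248 -0.2951  0.0757] [0.0139 0.0046]
  z0.08 13 [ 0.5236 -0.2951  0.0853] [0.0138 0.0042]
  z0.09 13 [ 0.5232 -0.2952  0.0948] [0.0137 0.0053]
  z0.10 19 [ 0.524  -0.2962  0.1058] [0.0138 0.0148]
  z0.11 69 [ 0.5241 -0.301   0.1135] [0.0152 0.0157]
scene grey 443 zmax [0.1448 0.1448 0.1449 0.1449 0.145 ]
  z0.05 16 [ 0.4989 -0.2135  0.0579] [0.0114 0.0084]
  z0.06 29 [ 0.4987 -0.2132  0.0652] [0.0089 0.0125]
  z0.07 33 [ 0.4985 -0.2135  0.0749] [0.0097 0.0107]
  z0.08 26 [ 0.5006 -0.21    0.0856] [0.0154 0.0114]
  z0.09 93 [ 0.4994 -0.2121  0.09
[... 562 characters left out ...]
43 [ 0.5302 -0.2965  0.0954] [0.0134 0.0106]
  z0.10 43 [ 0.5293 -0.2961  0.105 ] [0.0165 0.0103]
  z0.11 47 [ 0.5288 -0.2993  0.1133] [0.0161 0.0163]
table z -0.0003678909179740675
stand ((508.5292663574219, -258.6889953613281), (55.23738098144531, 140.93585205078125), 20.11713981628418) 0.04738734745062256
case 146 ((643.6830444335938, 222.37196350097656), 22.179075241088867) [0.05910356 0.0592868  0.05979895 0.05982926 0.06185174]
lid 169 ((636.1535034179688, 124.48605346679688), 21.081838607788086) [0.11988643 0.12006458 0.12010679 0.12014522 0.12018596]
case top+lid? ((550.6629028320312, 214.60137939453125), (151.5822296142578, 73.62336730957031), 11.123088836669922) 0.11919591968448662
```

View pics/crop_top.png

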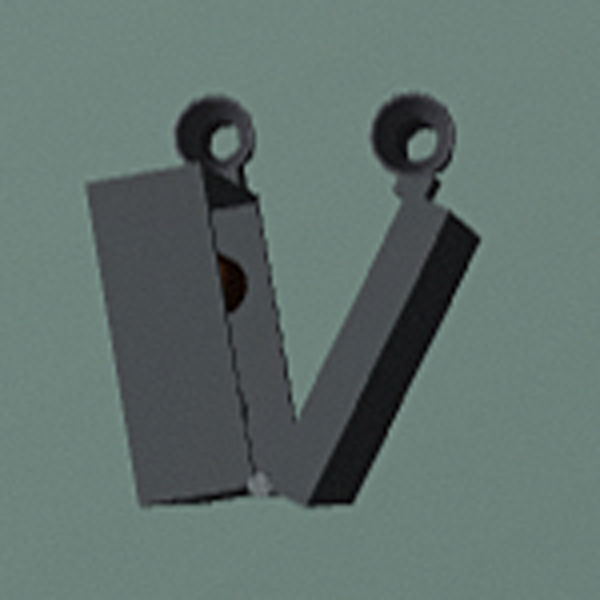

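View pics/crop_scene.png

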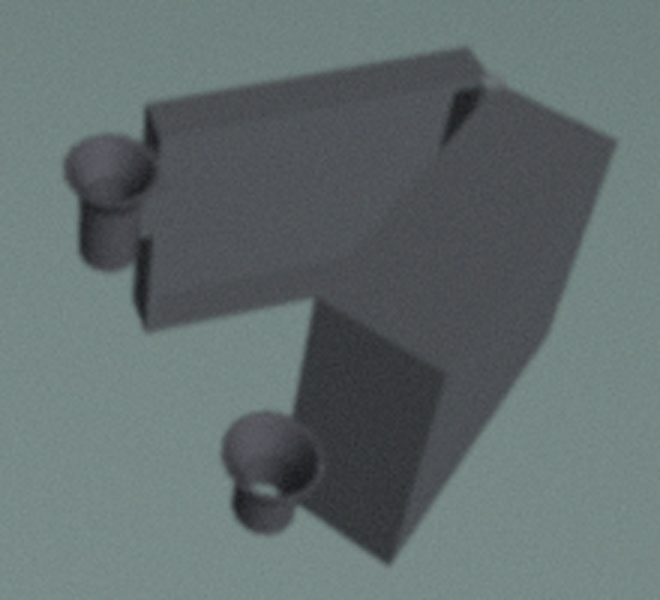

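```bash
cat >> h.py <<'E'
def ray(T,f,cx,cy,u,v,z):
    d=T[:3,:3]@np.array([(u-cx)/f,(v-cy)/f,1]);o=T[:3,3];return o+d*(z-o[2])/d[2]
E
python3 - <<'E'
from h import *
D={n:np.load('/tmp/%s0.npz'%n) for n in('scene','top')}
def r(n,u,v,z):
    d=D[n];return ray(d['T'],d['f'],d['cx'],d['cy'],u,v,z)
case=r('top',203.9,184.3,.056);lid=r('top',253.3,183.8,.118);hin=r('top',215,271.2,.12)
print('case',case,'lid',lid,'hinge',hin)
print(np.linalg.norm((case-hin)[:2]),np.linalg.norm((lid-hin)[:2]))
# scene rims
for nm,u,v,z in(('case',300+271/3,240+457/3,.056),('lid',300+110/3,240+170/3,.118)):print(nm,r('scene',u,v,z))
# case top corners in top view
for u,v in((87,184),(200,163),(252,490),(142,506)):print(r('top',150+u/4,150+v/4,.12)[:2])
# lid top outer/inner edges
for u,v in((410,205),(447,212),(310,505),(300,418)):print('lid',r('top',150+u/4,150+v/4,.12)[:2])
E
```

```text
case [0.64519364 0.22074392 0.056     ] lid [0.63756105 0.12216063 0.118     ] hinge [0.48839819 0.1854504  0.12      ]
0.16071853042879208 0.16203442839825916
case [0.65134639 0.22400279 0.056     ]
lid [0.64280697 0.12470737 0.118     ]
[0.61612076 0.26127075]
[0.62521714 0.21291491]
[0.4861789  0.18882753]
[0.4791319 0.2356152]
lid [0.60748534 0.12293441]
lid [0.60454305 0.1071406 ]
lid [0.47998357 0.16407562]
lid [0.51677265 0.16877607]
```

```bash
python3 - <<'E'
from h import *
P=np.load('/tmp/top0.npz')['P']
for n,b in dict(bottle=(300,336,100,145),cup=(450,500,110,160),mug=(74,137,210,280)).items():
    Q=P[b[2]:b[3],b[0]:b[1]].reshape(-1,3);Q=Q[Q[:,2]>.02];print(n,Q.min(0).round(3),Q.max(0).round(3))
C=np.array([.6465,.2215]);R=lambda a:np.array([[np.cos(a),-np.sin(a)],[np.sin(a),np.cos(a)]])
phi=np.radians(10.);H=C+R(phi)@[-.162,-.007];print('H',H, 'closed outer',C+R(phi)@[-.04,-.029])
for th,m in((.62,.05),(.62,.003),(.5,.002),(.4,.002),(.3,.001),(.2,0),(.1,0),(.05,0),(0,0)):
    print(th,m,(H+R(phi-th)@[.115,-.022-.0125-m]).round(4))
E
```

```text
bottle [ 0.735 -0.009  0.02 ] [0.78  0.037 0.128]
cup [ 0.7   -0.301  0.02 ] [ 0.772 -0.231  0.088]
mug [0.478 0.36  0.02 ] [0.59  0.44  0.094]
H [0.48817668 0.18647534] closed outer [0.61214349 0.18599465]
0.62 0.05 [0.5555 0.0607]
0.62 0.003 [0.5758 0.1031]
0.5 0.002 [0.5855 0.1151]
0.4 0.002 [0.5921 0.1252]
0.3 0.001 [0.5978 0.1369]
0.2 0 [0.6023 0.1491]
0.1 0 [0.6054 0.1606]
0.05 0 [0.6066 0.1665]
0 0 [0.6074 0.1725]
```

Call:
play_rows([
  {"x":0.03,"y":0.04,"z":0.02,"hand":0.0},
  {"x":0.035,"y":0.05,"z":0.02,"hand":0.0},
  {"x":0.035,"y":0.05,"hand":0.0},
  {"x":0.035,"y":0.05,"hand":0.0},
  {"x":0.035,"y":0.05,"hand":0.0},
  {"x":0.035,"y":0.05,"hand":0.0},
  {"x":0.035,"y":0.05,"hand":0.0},
  {"x":0.035,"y":0.05,"hand":0.0},
])

```text
schema error: expected keys x, y, z, rx, ry, rz, hand
```

Call:
play_rows([
  {"x":0.035,"y":0.05,"hand":0.0},
  {"x":0.035,"y":0.05,"hand":0.0},
  {"x":0.035,"y":0.05,"hand":0.0},
  {"x":0.034,"y":0.042,"hand":0.0},
  {"z":-0.03,"hand":0.0},
  {"z":-0.05,"hand":0.0},
  {"z":-0.05,"hand":0.0},
  {"z":-0.05,"hand":0.0},
])

```text
schema error: expected keys x, y, z, rx, ry, rz, hand
```

Call:
play_rows([
  {"x":0.03,"y":0.04,"z":0.02,"rx":0,"ry":0,"rz":0,"hand":0.0},
  {"x":0.035,"y":0.05,"z":0.02,"rx":0,"ry":0,"rz":0,"hand":0.0},
  {"x":0.035,"y":0.05,"z":0,"rx":0,"ry":0,"rz":0,"hand":0.0},
  {"x":0.035,"y":0.05,"z":0,"rx":0,"ry":0,"rz":0,"hand":0.0},
  {"x":0.035,"y":0.05,"z":0,"rx":0,"ry":0,"rz":0,"hand":0.0},
  {"x":0.035,"y":0.05,"z":0,"rx":0,"ry":0,"rz":0,"hand":0.0},
  {"x":0.035,"y":0.05,"z":0,"rx":0,"ry":0,"rz":0,"hand":0.0},
  {"x":0.035,"y":0.05,"z":0,"rx":0,"ry":0,"rz":0,"hand":0.0},
])

```text
time: 1.1
tool_pos: [0.4165, -0.1409, 0.2446]
ee_rot: [-1.571, -0.0, -1.31]
wrist_force: [0.8, -0.4, -0.8]
width: 0.0173
```

Call:
play_rows([
  {"x":0.035,"y":0.05,"z":0,"rx":0,"ry":0,"rz":0,"hand":0.0},
  {"x":0.035,"y":0.05,"z":0,"rx":0,"ry":0,"rz":0,"hand":0.0},
  {"x":0.035,"y":0.05,"z":0,"rx":0,"ry":0,"rz":0,"hand":0.0},
  {"x":0.034,"y":0.05,"z":0,"rx":0,"ry":0,"rz":0,"hand":0.0},
  {"x":0,"y":0,"z":-0.04,"rx":0,"ry":0,"rz":0,"hand":0.0},
  {"x":0,"y":0,"z":-0.05,"rx":0,"ry":0,"rz":0,"hand":0.0},
  {"x":0,"y":0,"z":-0.05,"rx":0,"ry":0,"rz":0,"hand":0.0},
  {"x":0,"y":0,"z":-0.04,"rx":0,"ry":0,"rz":0,"hand":0.0},
])

```text
time: 2.1
tool_pos: [0.5535, 0.0574, 0.062]
ee_rot: [-1.574, 0.001, -1.31]
wrist_force: [0.2, 0.9, 0.4]
width: 0.0001
```

```bash
python3 - <<'E'
from h import *
for n in('scene','top'):
    s,f=cam(n);save(n+'1',s)
o=robot.get_obs();print(o['tool_pos'],o['width'],o['wrist_force'])
E
```

```text
[0.55005509 0.05725817 0.05860297] 0.000643126201924659 [-0.09702581 -0.19042713 -0.49255497]
```

View pics/scene1.png

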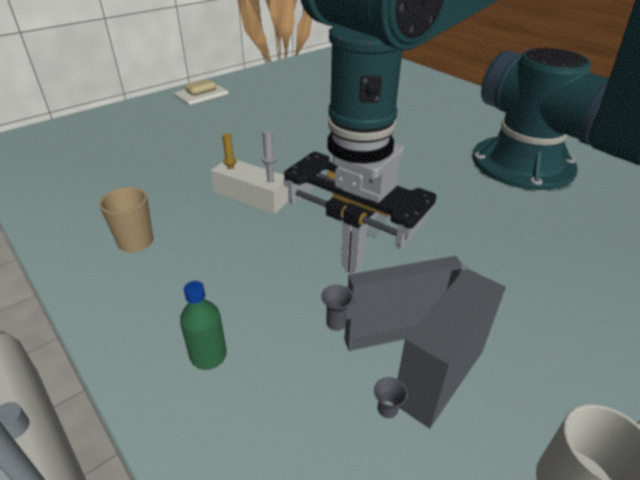

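View pics/top1.png

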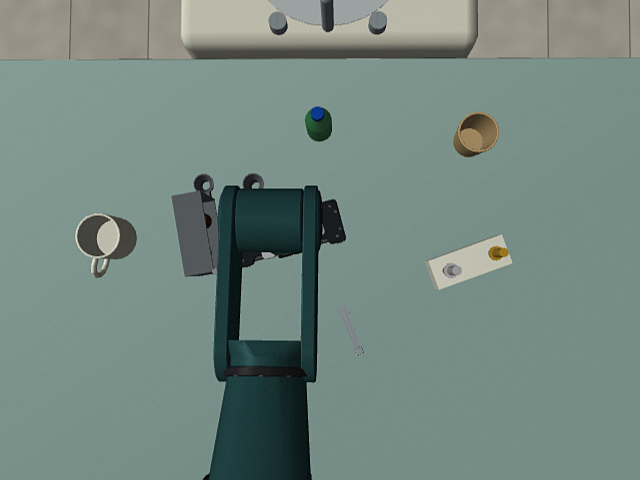

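The fingers are closed at about (350,250) in the scene view, behind the lid's outer face. I'll push along the arc now.

Call:
play_rows([
  {"x":0.01,"y":0.022,"z":0,"rx":0,"ry":0,"rz":0,"hand":0.0},
  {"x":0.01,"y":0.02,"z":0,"rx":0,"ry":0,"rz":0,"hand":0.0},
  {"x":0.005,"y":0.006,"z":0,"rx":0,"ry":0,"rz":0,"hand":0.0},
  {"x":0.005,"y":0.007,"z":0,"rx":0,"ry":0,"rz":0,"hand":0.0},
  {"x":0.004,"y":0.006,"z":0,"rx":0,"ry":0,"rz":0,"hand":0.0},
  {"x":0.003,"y":0.006,"z":0,"rx":0,"ry":0,"rz":0,"hand":0.0},
  {"x":0.003,"y":0.007,"z":0,"rx":0,"ry":0,"rz":0,"hand":0.0},
  {"x":0.002,"y":0.006,"z":0,"rx":0,"ry":0,"rz":0,"hand":0.0},
])

```text
time: 3.2
tool_pos: [0.597, 0.1375, 0.0649]
ee_rot: [-1.571, -0.0, -1.31]
wrist_force: [-0.5, -0.1, 1.2]
width: 0.0001
```

Call:
play_rows([
  {"x":0.002,"y":0.006,"z":0,"rx":0,"ry":0,"rz":0,"hand":0.0},
  {"x":0.002,"y":0.006,"z":0,"rx":0,"ry":0,"rz":0,"hand":0.0},
  {"x":0.001,"y":0.006,"z":0,"rx":0,"ry":0,"rz":0,"hand":0.0},
  {"x":0.001,"y":0.005,"z":0,"rx":0,"ry":0,"rz":0,"hand":0.0},
])

```text
time: 3.7
tool_pos: [0.6029, 0.1606, 0.0649]
ee_rot: [-1.571, -0.0, -1.31]
wrist_force: [-0.7, -0.8, -0.7]
width: 0.0003
```

Call:
play_rows([
  {"x":0.001,"y":0.004,"z":0,"rx":0,"ry":0,"rz":0,"hand":0.0},
  {"x":0,"y":0.003,"z":0,"rx":0,"ry":0,"rz":0,"hand":0.0},
  {"x":0,"y":0.002,"z":0,"rx":0,"ry":0,"rz":0,"hand":0.0},
])

```text
time: 4.08
tool_pos: [0.604, 0.1694, 0.065]
ee_rot: [-1.57, -0.0, -1.31]
wrist_force: [0.6, -0.2, -0.5]
width: 0.0008
```

```bash
python3 - <<'E'
from h import *
s,f=cam('scene');save('scene2',s)
o=robot.get_obs();print(o['tool_pos'],o['wrist_force'])
E
```

```text
[0.60399595 0.16961326 0.06504658] [0.62294697 0.36504444 0.11647099]
```

View pics/scene2.png

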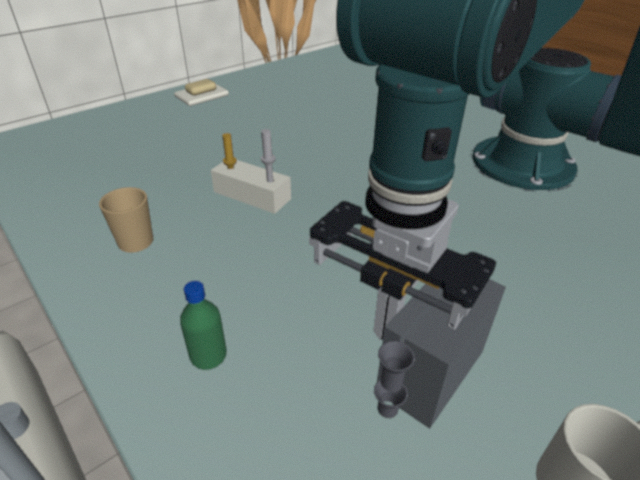

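The lid knuckle at (395,355) is nearly above the case knuckle at (389,400), and no stop force has shown yet. I'll continue gently.

Call:
play_rows([
  {"x":0,"y":0.002,"z":0,"rx":0,"ry":0,"rz":0,"hand":0.0},
  {"x":0,"y":0.002,"z":0,"rx":0,"ry":0,"rz":0,"hand":0.0},
  {"x":0,"y":0,"z":0,"rx":0,"ry":0,"rz":0,"hand":0.0},
])

```text
time: 4.5
tool_pos: [0.6039, 0.1701, 0.0651]
ee_rot: [-1.573, -0.005, -1.311]
wrist_force: [0.3, -7.2, 1.9]
width: 0.0003
```

Call:
play_rows([
  {"x":0,"y":0.002,"z":0,"rx":0,"ry":0,"rz":0,"hand":0.0},
  {"x":0,"y":0,"z":0,"rx":0,"ry":0,"rz":0,"hand":0.0},
])

```text
time: 4.75
tool_pos: [0.6039, 0.1701, 0.0651]
ee_rot: [-1.574, -0.008, -1.312]
wrist_force: [-1.0, -12.0, 1.9]
width: 0.0007
```

Call:
play_rows([
  {"x":0,"y":-0.02,"z":0,"rx":0,"ry":0,"rz":0,"hand":0.0},
  {"x":0,"y":-0.03,"z":0,"rx":0,"ry":0,"rz":0,"hand":0.0},
  {"x":0,"y":-0.02,"z":0.05,"rx":0,"ry":0,"rz":0,"hand":0.0},
  {"x":0,"y":0,"z":0.06,"rx":0,"ry":0,"rz":0,"hand":0.0},
  {"x":0,"y":-0.02,"z":0.06,"rx":0,"ry":0,"rz":0,"hand":0.05},
  {"x":-0.018,"y":-0.05,"z":0,"rx":0,"ry":0,"rz":0,"hand":0.05},
  {"x":-0.018,"y":-0.05,"z":0,"rx":0,"ry":0,"rz":0,"hand":0.05},
  {"x":-0.018,"y":-0.05,"z":0,"rx":0,"ry":0,"rz":0,"hand":0.05},
])

```text
time: 5.75
tool_pos: [0.5492, -0.0658, 0.2345]
ee_rot: [-1.569, 0.0, -1.309]
wrist_force: [0.9, -0.7, -0.7]
width: 0.0376
```

Call:
play_rows([
  {"x":-0.018,"y":-0.05,"z":0,"rx":0,"ry":0,"rz":0,"hand":0.05},
  {"x":-0.018,"y":-0.05,"z":0,"rx":0,"ry":0,"rz":0,"hand":0.05},
  {"x":-0.018,"y":-0.045,"z":0,"rx":0,"ry":0,"rz":0,"hand":0.05},
  {"x":0,"y":0,"z":0,"rx":0,"ry":0,"rz":0,"hand":0.05},
])

```text
time: 6.25
tool_pos: [0.4946, -0.2123, 0.2342]
ee_rot: [-1.57, -0.0, -1.315]
wrist_force: [0.3, 0.6, -0.8]
width: 0.0501
```

```bash
python3 - <<'E'
from h import *
for n in('scene','top'):
    s,f=cam(n);save(n+'3',s)
    np.savez('/tmp/%s3.npz'%n,P=cloud(s,f),c=s['color'],T=s['T'],f=f,cx=s['cx'],cy=s['cy'])
    if n=='top':
        c=s['color'][150:300,150:300,::-1];cv2.imwrite('pics/crop3.png',cv2.resize(c,None,fx=4,fy=4,interpolation=cv2.INTER_CUBIC))
    else:
        c=s['color'][300:440,330:470,::-1];cv2.imwrite('pics/crop3s.png',cv2.resize(c,None,fx=4,fy=4,interpolation=cv2.INTER_CUBIC))
for i in range(4):
    o=robot.get_obs();print(o['tool_pos'],o['ee_rot'],o['wrist_force'])
E
```

```text
[ 0.49575706 -0.2095831   0.23427978] [-1.56984821e+00  7.98655407e-04 -1.31099655e+00] [ 1.04550744  0.62803914 -0.35079835]
[ 0.49575706 -0.2095831   0.23427978] [-1.56984821e+00  7.98655407e-04 -1.31099655e+00] [ 1.04550744  0.62803914 -0.35079835]
[ 0.49575706 -0.2095831   0.23427978] [-1.56984821e+00  7.98655407e-04 -1.31099655e+00] [ 1.04550744  0.62803914 -0.35079835]
[ 0.49575706 -0.2095831   0.23427978] [-1.56984821e+00  7.98655407e-04 -1.31099655e+00] [ 1.04550744  0.62803914 -0.35079835]
```

View pics/scene3.png

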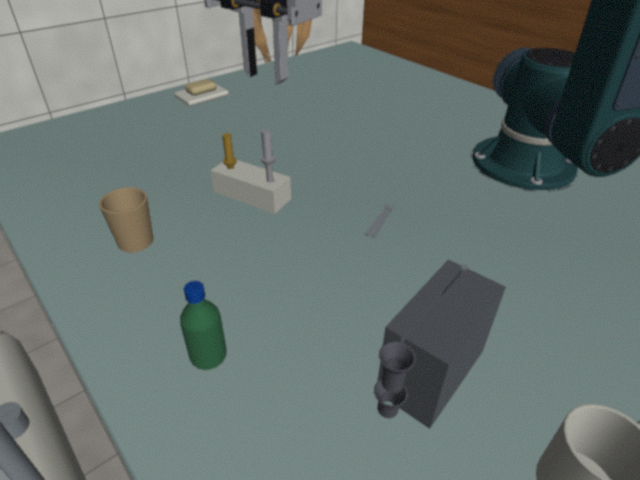

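View pics/crop3.png

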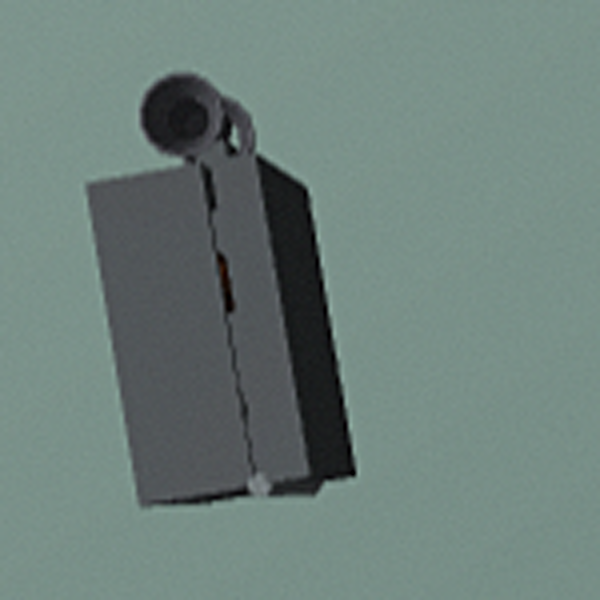

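View pics/crop3s.png

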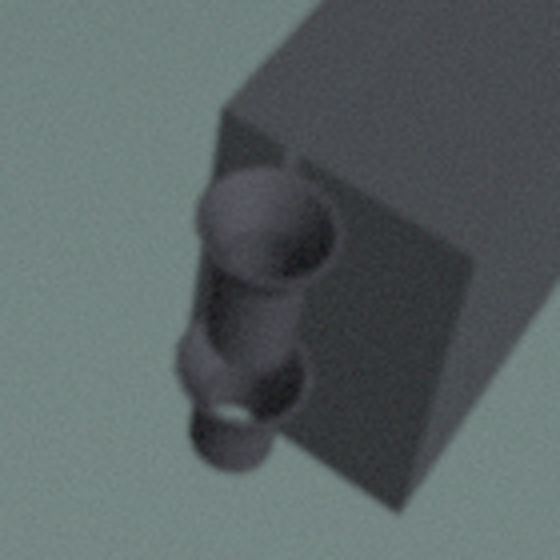

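Call:
play_rows([
  {"x":-0.002,"y":-0.006,"z":-0.03,"rx":0,"ry":0,"rz":0,"hand":0.05},
  {"x":0,"y":0,"z":-0.04,"rx":0,"ry":0,"rz":0,"hand":0.05},
  {"x":0,"y":0,"z":0,"rx":0,"ry":0,"rz":0,"hand":0.05},
  {"x":0,"y":0,"z":0,"rx":0,"ry":0,"rz":0,"hand":0.05},
])

```text
time: 6.85
tool_pos: [0.4949, -0.2149, 0.1658]
ee_rot: [-1.569, -0.001, -1.308]
wrist_force: [-0.1, 0.5, 0.7]
width: 0.05
```

```bash
python3 - <<'E'
from h import *
s,f=cam('scene');P=cloud(s,f)
c=s['color'][40:200,200:340,::-1];cv2.imwrite('pics/crop4.png',cv2.resize(c,None,fx=3.7,fy=3.7,interpolation=cv2.INTER_CUBIC))
o=robot.get_obs();print(o['tool_pos'],o['ee_rot'])
Q=P[40:200,200:340].reshape(-1,3)
for lo,hi in((.165,.18),(.18,.2),(.2,.22)):
    q=Q[(Q[:,2]>lo)&(Q[:,2]<hi)&(Q[:,0]<.6)];
    # split along jaw dir
    j=np.array([np.cos(-1.31),np.sin(-1.31)]);p=np.array([-j[1],j[0]])
    t=q[:,:2]@j;m=(np.array([.494,-.2165])@j)
    for k in(t<m,t>m):
        a=q[k]
        if len(a)>4:print(lo,len(a),a.mean(0).round(4),'perp',np.percentile(a[:,:2]@p,[2,98]).round(4),'jaw',np.percentile(a[:,:2]@j,[2,98]).round(4))
print('pin perp',np.array([.494,-.2165])@p,'jaw',m)
D={n:np.load('/tmp/%s3.npz'%n) for n in('scene','top')}
d=D['top'];print('lid top',ray(d['T'],d['f'],d['cx'],d['cy'],195.5,178.5,.118))
d=D['scene'];print('lid scene',ray(d['T'],d['f'],d['cx'],d['cy'],396.9,356.4,.118))
for u,v in((390.8,393.5),):print('case scene',ray(d['T'],d['f'],d['cx'],d['cy'],u,v,.056))
for n,b in(('top',(180,210,163,195)),('scene',(378,418,340,375))):
    Q=D[n]['P'][b[2]:b[3],b[0]:b[1]].reshape(-1,3);Q=Q[(Q[:,2]>.112)&(Q[:,2]<.1185+.004)];print(n,len(Q),cv2.minEnclosingCircle((Q[:,:2]*1000).astype(np.float32)),cv2.boundingRect((Q[:,:2]*1000).astype(np.float32)))
E
```

```text
[ 0.49524287 -0.21534365  0.16653206] [-1.56799005 -0.00243369 -1.30870868]
0.165 65 [ 0.4915 -0.1807  0.1749] perp [0.415 0.434] jaw [0.2964 0.3087]
0.165 91 [ 0.5064 -0.2384  0.1737] perp [0.4161 0.4341] jaw [0.3572 0.3699]
0.18 153 [ 0.4901 -0.179   0.1902] perp [0.4143 0.4349] jaw [0.2959 0.3081]
0.18 146 [ 0.5069 -0.239   0.1902] perp [0.4163 0.4349] jaw [0.3577 0.3696]
0.2 162 [ 0.4906 -0.1788  0.2103] perp [0.4151 0.4346] jaw [0.2956 0.308 ]
0.2 159 [ 0.507  -0.2392  0.2102] perp [0.4161 0.4348] jaw [0.3578 0.3708]
pin perp 0.42147083405336766 jaw 0.3365569580952957
lid top [0.64649116 0.22140771 0.118     ]
lid scene [0.65096235 0.22382505 0.118     ]
case scene [0.6519991 0.2253014 0.056    ]
top 267 ((636.4905395507812, 222.62387084960938), 29.667558670043945) (619, 197, 47, 50)
scene 607 ((645.138427734375, 224.02203369140625), 23.500686645507812) (621, 204, 48, 38)
```

View pics/crop4.png

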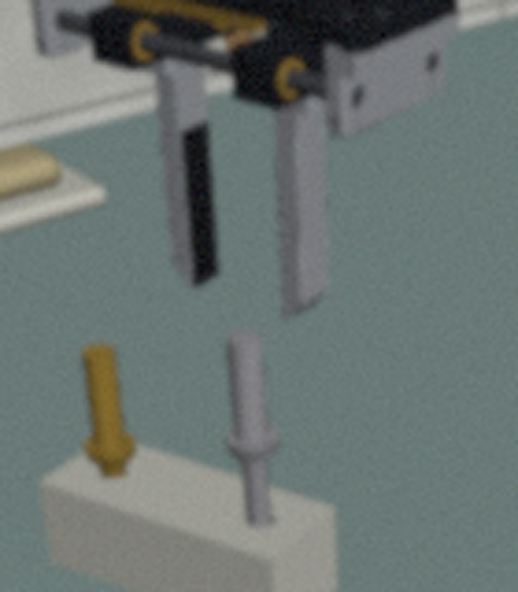

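Call:
play_rows([
  {"x":-0.0015,"y":-0.002,"z":-0.015,"rx":0,"ry":0,"rz":0,"hand":0.05},
  {"x":0,"y":0,"z":-0.02,"rx":0,"ry":0,"rz":0,"hand":0.05},
  {"x":0,"y":0,"z":-0.015,"rx":0,"ry":0,"rz":0,"hand":0.05},
  {"x":0,"y":0,"z":-0.01,"rx":0,"ry":0,"rz":0,"hand":0.05},
  {"x":0,"y":0,"z":0,"rx":0,"ry":0,"rz":0,"hand":0.03},
  {"x":0,"y":0,"z":0,"rx":0,"ry":0,"rz":0,"hand":0.02},
  {"x":0,"y":0,"z":0,"rx":0,"ry":0,"rz":0,"hand":0.01},
  {"x":0,"y":0,"z":0,"rx":0,"ry":0,"rz":0,"hand":0.0},
])

```text
time: 7.9
tool_pos: [0.4928, -0.2179, 0.1049]
ee_rot: [-1.57, -0.001, -1.31]
wrist_force: [0.6, -0.1, 1.0]
width: 0.0154
```

Call:
play_rows([
  {"x":0,"y":0,"z":0,"rx":0,"ry":0,"rz":0,"hand":0.0},
  {"x":0,"y":0,"z":0,"rx":0,"ry":0,"rz":0,"hand":0.0},
])

```text
time: 8.15
tool_pos: [0.4928, -0.218, 0.1049]
ee_rot: [-1.57, -0.001, -1.31]
wrist_force: [0.6, -0.5, 2.2]
width: 0.0157
```

Gripped at about 16 mm, so I'll lift straight up and check.

Call:
play_rows([
  {"x":0,"y":0,"z":0.02,"rx":0,"ry":0,"rz":0,"hand":0.0},
  {"x":0,"y":0,"z":0.04,"rx":0,"ry":0,"rz":0,"hand":0.0},
  {"x":0,"y":0,"z":0.05,"rx":0,"ry":0,"rz":0,"hand":0.0},
  {"x":0,"y":0,"z":0.05,"rx":0,"ry":0,"rz":0,"hand":0.0},
  {"x":0,"y":0,"z":0,"rx":0,"ry":0,"rz":0,"hand":0.0},
])

```text
time: 8.78
tool_pos: [0.494, -0.2183, 0.2694]
ee_rot: [-1.564, -0.006, -1.31]
wrist_force: [-0.0, -0.1, -0.8]
width: 0.0154
```

```bash
python3 - <<'E'
from h import *
s,f=cam('scene');P=cloud(s,f);save('scene5',s)
o=robot.get_obs();print(o['tool_pos'],o['ee_rot'],o['width'])
E
```

```text
[ 0.49300614 -0.21772092  0.26605675] [-1.56806156 -0.00248971 -1.30980873] 0.015714553543834754
```

View pics/scene5.png

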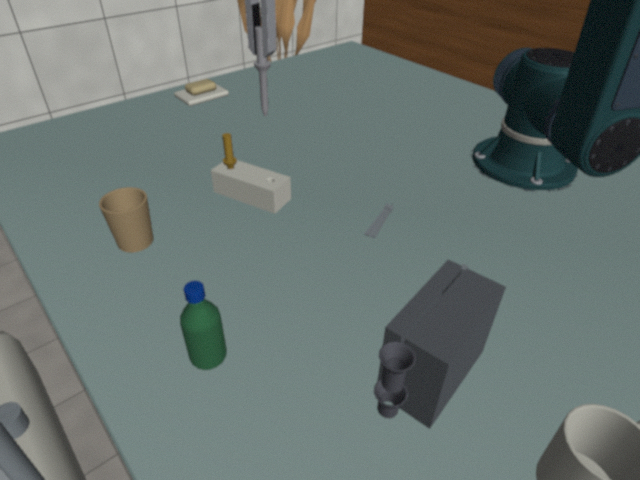

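Call:
play_rows([
  {"x":0.015,"y":0.04,"z":0,"rx":0,"ry":0,"rz":0,"hand":0.0},
  {"x":0.02,"y":0.055,"z":0,"rx":0,"ry":0,"rz":0,"hand":0.0},
  {"x":0.02,"y":0.06,"z":0,"rx":0,"ry":0,"rz":0,"hand":0.0},
  {"x":0.02,"y":0.06,"z":0,"rx":0,"ry":0,"rz":0,"hand":0.0},
  {"x":0.02,"y":0.06,"z":0,"rx":0,"ry":0,"rz":0,"hand":0.0},
  {"x":0.02,"y":0.06,"z":0,"rx":0,"ry":0,"rz":0,"hand":0.0},
  {"x":0.02,"y":0.055,"z":0,"rx":0,"ry":0,"rz":0,"hand":0.0},
  {"x":0.018,"y":0.048,"z":0,"rx":0,"ry":0,"rz":0,"hand":0.0},
])

```text
time: 9.82
tool_pos: [0.6437, 0.2198, 0.2604]
ee_rot: [-1.577, 0.0, -1.309]
wrist_force: [0.0, -0.6, -1.1]
width: 0.0156
```

Call:
play_rows([
  {"x":0,"y":0,"z":-0.015,"rx":0,"ry":0,"rz":0,"hand":0.0},
  {"x":0,"y":0,"z":-0.01,"rx":0,"ry":0,"rz":0,"hand":0.0},
  {"x":0,"y":0,"z":0,"rx":0,"ry":0,"rz":0,"hand":0.0},
  {"x":0,"y":0,"z":0,"rx":0,"ry":0,"rz":0,"hand":0.0},
])

```text
time: 10.32
tool_pos: [0.6444, 0.2162, 0.2399]
ee_rot: [-1.57, -0.0, -1.312]
wrist_force: [0.5, -1.0, -0.9]
width: 0.0154
```

```bash
python3 - <<'E'
from h import *
s,f=cam('scene');P=cloud(s,f);save('scene6',s)
np.savez('/tmp/scene6.npz',P=P,c=s['color'],T=s['T'],f=f,cx=s['cx'],cy=s['cy'])
c=s['color'][240:420,310:460,::-1];cv2.imwrite('pics/crop6.png',cv2.resize(c,None,fx=3.3,fy=3.3,interpolation=cv2.INTER_CUBIC))
s,f=cam('top');save('top6',s)
o=robot.get_obs();print(o['tool_pos'],o['ee_rot'],o['width'])
E
```

```text
[0.64464829 0.21668046 0.24059446] [-1.56883998e+00 -1.50284772e-04 -1.31140324e+00] 0.015575527944392582
```

View pics/crop6.png

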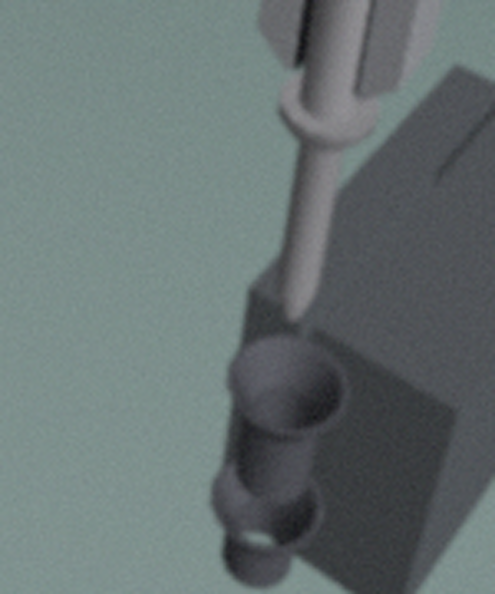

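View pics/top6.png

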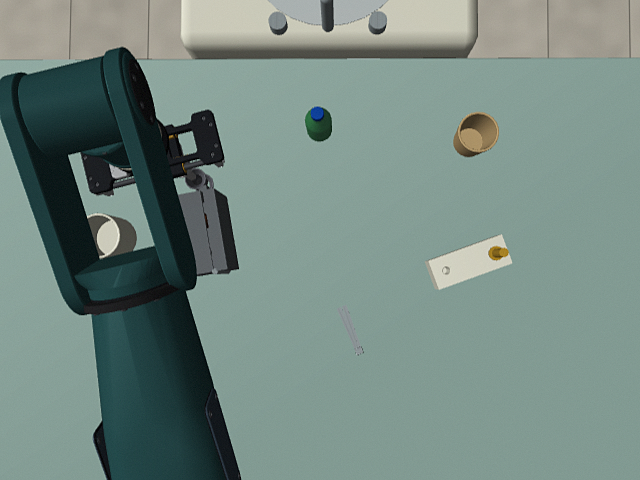

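```bash
python3 - <<'E'
from h import *
d=np.load('/tmp/scene6.npz')
r=lambda u,v,z:ray(d['T'],d['f'],d['cx'],d['cy'],u,v,z)
g=lambda u,v:(310+u/3.3-.35,240+v/3.3-.35)
print('tip',r(*g(294,318),.1435)); print('flange',r(*g(328,115),.2275))
print('shank mid', r(*g(314,210),.19))
print('rim',r(*g(288,385),.118),r(396.9,356.4,.118))
print('case rim',r(*g(268,502),.056))
# rim top/bottom/left/right: ellipse extents
for p in((231,385),(346,392),(290,337),(283,437)):print(r(*g(*p),.118))
E
```

```text
tip [0.64822192 0.21985443 0.1435    ]
flange [0.65048686 0.22083964 0.2275    ]
shank mid [0.64843897 0.22028878 0.19      ]
rim [0.65087048 0.22377085 0.118     ] [0.65096235 0.22382505 0.118     ]
case rim [0.6504058  0.22389418 0.056     ]
[0.664105   0.21279824 0.118     ]
[0.63933933 0.23663752 0.118     ]
[0.63700766 0.21182686 0.118     ]
[0.66564897 0.23542498 0.118     ]
```

Call:
play_rows([
  {"x":0.002,"y":0.004,"z":0,"rx":0,"ry":0,"rz":0,"hand":0.0},
  {"x":0,"y":0,"z":-0.015,"rx":0,"ry":0,"rz":0,"hand":0.0},
  {"x":0,"y":0,"z":-0.01,"rx":0,"ry":0,"rz":0,"hand":0.0},
  {"x":0,"y":0,"z":-0.01,"rx":0,"ry":0,"rz":0,"hand":0.0},
  {"x":0,"y":0,"z":-0.01,"rx":0,"ry":0,"rz":0,"hand":0.0},
  {"x":0,"y":0,"z":0,"rx":0,"ry":0,"rz":0,"hand":0.0},
])

```text
time: 11.18
tool_pos: [0.6458, 0.2215, 0.1926]
ee_rot: [-1.574, -0.0, -1.31]
wrist_force: [-0.1, 0.7, -0.6]
width: 0.0158
```

```bash
python3 - <<'E'
from h import *
s,f=cam('scene')
c=s['color'][240:420,310:460,::-1];cv2.imwrite('pics/crop7.png',cv2.resize(c,None,fx=3.3,fy=3.3,interpolation=cv2.INTER_CUBIC))
o=robot.get_obs();print(o['tool_pos'],o['wrist_force'],o['wrist_torque'],o['width'])
E
```

```text
[0.64617464 0.22156753 0.1935395 ] [ 0.43383932  0.47968834 -0.95024531] [-0.02223806  0.02503899 -0.02334642] 0.015416596095657598
```

View pics/crop7.png

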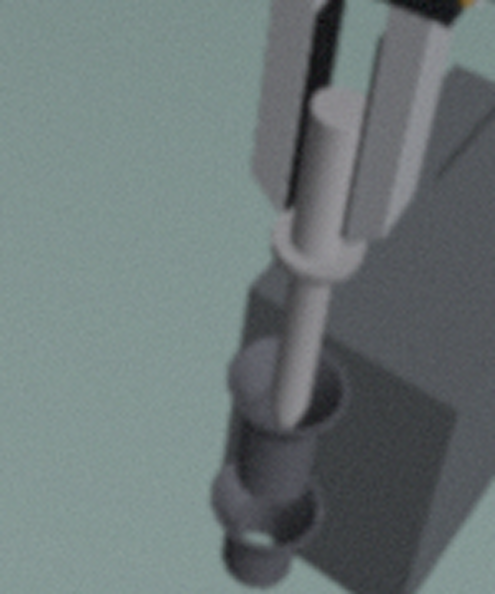

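No contact force, and the shank disappears behind the front rim at about (288,425) in the crop. I'll keep lowering.

Call:
play_rows([
  {"x":0,"y":0,"z":-0.008,"rx":0,"ry":0,"rz":0,"hand":0.0},
  {"x":0,"y":0,"z":-0.008,"rx":0,"ry":0,"rz":0,"hand":0.0},
  {"x":0,"y":0,"z":-0.008,"rx":0,"ry":0,"rz":0,"hand":0.0},
])

```text
time: 11.6
tool_pos: [0.6463, 0.2216, 0.1696]
ee_rot: [-1.571, -0.0, -1.31]
wrist_force: [-0.8, 0.5, -1.1]
width: 0.0153
```

Call:
play_rows([
  {"x":0,"y":0,"z":-0.008,"rx":0,"ry":0,"rz":0,"hand":0.0},
  {"x":0,"y":0,"z":-0.006,"rx":0,"ry":0,"rz":0,"hand":0.0},
  {"x":0,"y":0,"z":0,"rx":0,"ry":0,"rz":0,"hand":0.0},
])

```text
time: 11.98
tool_pos: [0.6461, 0.2215, 0.1553]
ee_rot: [-1.572, -0.0, -1.31]
wrist_force: [0.0, -0.3, -0.7]
width: 0.0155
```

```bash
python3 - <<'E'
from h import *
s,f=cam('scene')
c=s['color'][240:420,310:460,::-1];cv2.imwrite('pics/crop8.png',cv2.resize(c,None,fx=3.3,fy=3.3,interpolation=cv2.INTER_CUBIC))
o=robot.get_obs();print(o['tool_pos'],o['wrist_force'],o['wrist_torque'],o['width'])
E
```

```text
[0.64632467 0.22161718 0.15596244] [-0.84583299  0.18103348 -1.29114256] [-0.06580382 -0.03125612  0.03289172] 0.015549602801160836
```

View pics/crop8.png

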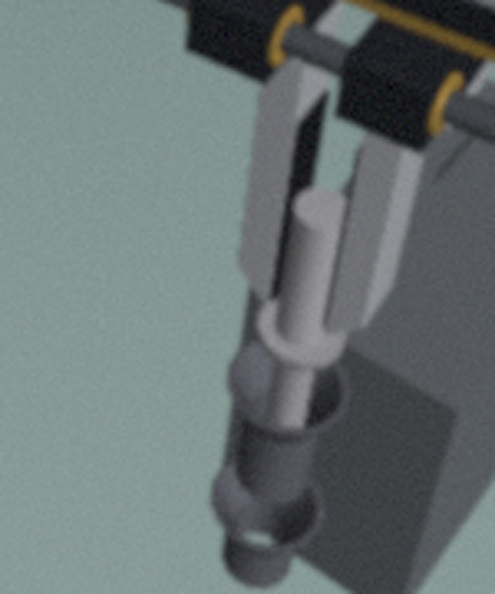

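The shank is centred in the upper knuckle with no contact force. I'll carry on into the lower one.

Call:
play_rows([
  {"x":0,"y":0,"z":-0.006,"rx":0,"ry":0,"rz":0,"hand":0.0},
  {"x":0,"y":0,"z":-0.006,"rx":0,"ry":0,"rz":0,"hand":0.0},
  {"x":0,"y":0,"z":-0.005,"rx":0,"ry":0,"rz":0,"hand":0.0},
  {"x":0,"y":0,"z":0,"rx":0,"ry":0,"rz":0,"hand":0.0},
])

```text
time: 12.52
tool_pos: [0.646, 0.2215, 0.1383]
ee_rot: [-1.572, -0.0, -1.31]
wrist_force: [-0.0, -1.2, -0.5]
width: 0.0155
```

Call:
play_rows([
  {"x":0,"y":0,"z":-0.004,"rx":0,"ry":0,"rz":0,"hand":0.0},
  {"x":0,"y":0,"z":-0.003,"rx":0,"ry":0,"rz":0,"hand":0.0},
  {"x":0,"y":0,"z":0,"rx":0,"ry":0,"rz":0,"hand":0.0},
])

```text
time: 12.9
tool_pos: [0.6462, 0.2216, 0.1318]
ee_rot: [-1.572, -0.0, -1.31]
wrist_force: [-0.1, -0.1, -0.6]
width: 0.0155
```

Call:
play_rows([
  {"x":0,"y":0,"z":-0.002,"rx":0,"ry":0,"rz":0,"hand":0.0},
  {"x":0,"y":0,"z":0,"rx":0,"ry":0,"rz":0,"hand":0.0},
  {"x":0,"y":0,"z":0,"rx":0,"ry":0,"rz":0,"hand":0.02},
  {"x":0,"y":0,"z":0,"rx":0,"ry":0,"rz":0,"hand":0.03},
  {"x":0,"y":0,"z":0,"rx":0,"ry":0,"rz":0,"hand":0.04},
  {"x":0,"y":0,"z":0,"rx":0,"ry":0,"rz":0,"hand":0.05},
  {"x":0,"y":0,"z":0,"rx":0,"ry":0,"rz":0,"hand":0.05},
])

```text
time: 13.78
tool_pos: [0.6464, 0.2216, 0.1303]
ee_rot: [-1.571, -0.0, -1.31]
wrist_force: [0.1, -0.4, -0.6]
width: 0.0498
```

```bash
python3 - <<'E'
from h import *
s,f=cam('scene')
c=s['color'][240:420,310:460,::-1];cv2.imwrite('pics/crop9.png',cv2.resize(c,None,fx=3.3,fy=3.3,interpolation=cv2.INTER_CUBIC))
o=robot.get_obs();print(o['tool_pos'],o['wrist_force'],o['width'])
E
```

```text
[0.64643198 0.2216575  0.13027911] [0.33595197 0.64308445 0.67946837] 0.05014683436507998
```

View pics/crop9.png

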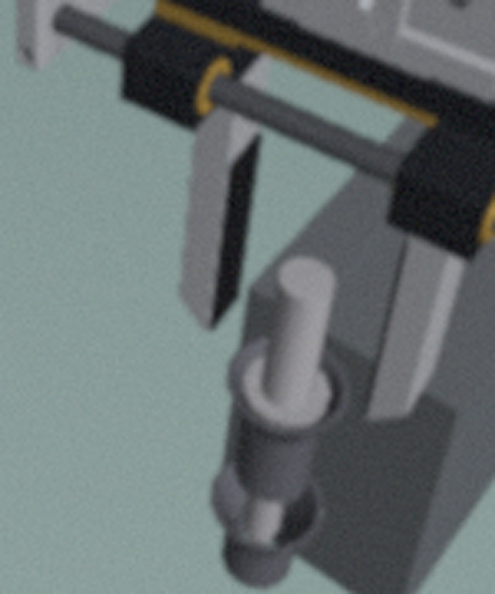

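The flange sits in the flare at about (290,395) in the crop, and the shank can be seen passing into the lower knuckle at (265,520). Next I'll withdraw straight up and away.

Call:
play_rows([
  {"x":0,"y":0,"z":0.02,"rx":0,"ry":0,"rz":0,"hand":0.05},
  {"x":0,"y":0,"z":0.04,"rx":0,"ry":0,"rz":0,"hand":0.05},
  {"x":0,"y":0,"z":0.05,"rx":0,"ry":0,"rz":0,"hand":0.05},
  {"x":-0.03,"y":-0.05,"z":0.02,"rx":0,"ry":0,"rz":0,"hand":0.05},
  {"x":-0.03,"y":-0.06,"z":0,"rx":0,"ry":0,"rz":0,"hand":0.05},
  {"x":-0.03,"y":-0.06,"z":0,"rx":0,"ry":0,"rz":0,"hand":0.05},
  {"x":-0.03,"y":-0.06,"z":0,"rx":0,"ry":0,"rz":0,"hand":0.05},
  {"x":-0.02,"y":-0.04,"z":0,"rx":0,"ry":0,"rz":0,"hand":0.05},
])

```text
time: 14.82
tool_pos: [0.5116, -0.0381, 0.2626]
ee_rot: [-1.568, -0.002, -1.311]
wrist_force: [0.8, -0.0, 0.0]
width: 0.0502
```

Call:
play_rows([
  {"x":0,"y":-0.05,"z":0,"rx":0,"ry":0,"rz":0,"hand":0.05},
  {"x":0,"y":-0.05,"z":0,"rx":0,"ry":0,"rz":0,"hand":0.05},
  {"x":0,"y":0,"z":0,"rx":0,"ry":0,"rz":0,"hand":0.05},
])

```text
time: 15.2
tool_pos: [0.5124, -0.1391, 0.2617]
ee_rot: [-1.57, -0.002, -1.315]
wrist_force: [-0.7, 0.6, -0.3]
width: 0.05
```

```bash
python3 - <<'E'
from h import *
s,f=cam('scene');P=cloud(s,f);c1=cv2.resize(s['color'][270:420,330:480,::-1],(400,400))
Q=P[300:380,370:430].reshape(-1,3);Q=Q[(Q[:,2]>.13)&(Q[:,2]<.3)];print('pin top z',np.sort(Q[:,2])[-8:].round(4))
for lo in(.13,.14,.15,.158):
    q=Q[(Q[:,2]>lo)&(Q[:,2]<lo+.01)];print(lo,len(q),q.mean(0).round(4))
s,f=cam('top');P=cloud(s,f);c2=cv2.resize(s['color'][150:300,130:280,::-1],(400,400))
Q=P[150:200,170:215].reshape(-1,3);q=Q[(Q[:,2]>.155)&(Q[:,2]<.3)];print('top view pin top',q.mean(0).round(4),q[:,2].max(),len(q))
cv2.imwrite('pics/fin.png',np.hstack([c1,c2]))
o=robot.get_obs();print(o['time'],o['tool_pos'],o['wrist_force'],np.abs(o['qvel']).max())
E
```

```text
pin top z [0.1668 0.1668 0.1669 0.1671 0.1671 0.1671 0.1672 0.1676]
0.13 101 [0.6552 0.2263 0.1353]
0.14 109 [0.6553 0.2264 0.145 ]
0.15 120 [0.6553 0.2264 0.155 ]
0.158 267 [0.652  0.2243 0.1644]
top view pin top [0.6477 0.2221 0.1637] 0.16852258016325172 86
15.3 [ 0.51271355 -0.13619769  0.26156444] [ 0.03793139  0.36664877 -0.3242888 ] 0.03326267881838646
```

View pics/fin.png

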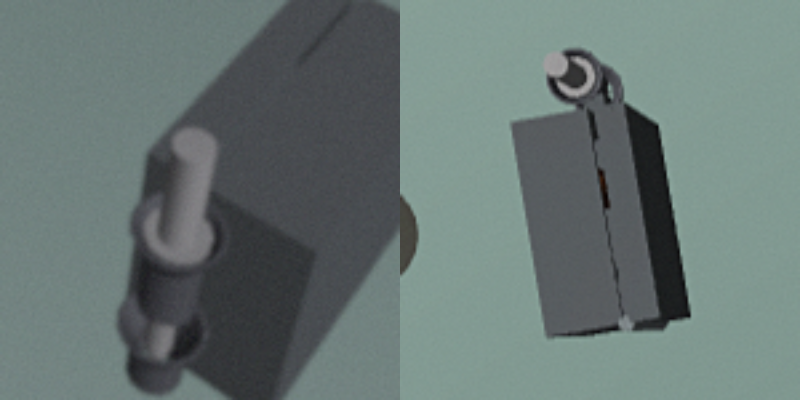

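The pin top reads 0.166 m, which puts the grip centre about 28 mm above the mouth, so it is seated. It stands upright, the lid is unchanged, and the arm is clear.

```bash
python3 - <<'E'
from h import *
print(workorder.close_job())
E
```

```text
the job is handed in; nothing more can be done
None
```

The lid is shut, the long pin is seated through both knuckles, and I handed the job in at about 15.3 s of the 61 s allowed. No verdict is reported back.

**What I did:** I pushed the lid to its stop with closed fingers; the reaction there was about 12 N. I then took the grey pin, which stood about 144 mm high against 114 mm for the gold one. I lowered it through both knuckles with no contact force above the noise, released it, and drew the arm clear.

**Last checks:**
- **Seating:** the pin top read about 0.167 m, which puts the grip centre about 28 mm above the lid knuckle's mouth.
- **Pin attitude:** it stands upright, with its flange in the flare and its shank visible entering the lower knuckle.
- **Lid:** shut in both views. The lid angle was judged from the stop force and the pictures; I did not measure it directly.
- **Arm:** at rest well away from everything, with only noise on the wrist force.

**Disagreement:** the two cameras differed by about 4–5 mm (the scene view lay farther in x and y). I used offsets measured within each view for the alignment.

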